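Restock the spice lane and close it up with the end stop

TASK

Restock the wooden spice lane first-in, first-out: bring the two older jars in it forward, in the order they stand, until they are up against the tall front board (the end nearest the robot) and each other, then set the new spice jar, which stands out on the worktop, down upright in the lane behind them. Last, push the sliding end stop forward until the three jars are held snug between it and the front board. Do not tip or drop any jar, and leave the salt shaker and the dropper bottle where they are.

Things in the scene. Friction and masses are not known exactly. Their poses are not given: they have to be found in the camera images.
- rack: Spice lane, a fixed wooden channel open at the top, 224 x 64 mm. Origin at worktop level; x runs along the lane from the front board to the rear, y left, z up. In its frame, mm: floor z 10; inner sides y +-24, side walls 8 thick, tops z 24; front board's inner face x -100, board 8 thick, top z 70; low rear rail x 108 to 116.
- end_stop (a joint): Travel of the end stop, m: 0 at the rear, growing as it is pushed towards the front board, up to 0.075. Its flat face towards the jars stands at rack x = 55 mm minus this. Slides with about 1.5 N of friction and stays where left. Snug on a tight row of three jars it reads about 0.0326.
- stop_grip (a point): Point on the end stop's upright wooden grip fin, which is 12 mm thick (rack y), 24 mm long (rack x) and reaches 121 mm above the worktop; the point is on its middle line, 100 mm above the worktop, 19 mm behind the stop's flat face. That face is a steel plate 45 mm wide, 5 mm thick, top 69 mm above the worktop.
- front_jar_mid (a point): Older jar that stands in the lane nearer the front board: upright closed spice jar, round, 41 mm diameter over its whole height, 105 mm tall, black lid, 0.11 kg; this point is its centre, half-way up (52.5 mm above its foot); z points up. Its foot is on the lane floor, so this point is 62.5 mm above the worktop.
- back_jar_mid (a point): Older jar that stands in the lane behind the other one, close in front of the end stop: upright closed spice jar, round, 41 mm diameter over its whole height, 105 mm tall, black lid, 0.11 kg; this point is its centre, half-way up (52.5 mm above its foot); z points up. Its foot is on the lane floor.
- new_jar_mid (a point): The new jar, which stands on the worktop to the left of the lane, the only jar of this kind outside it: upright closed spice jar, round, 41 mm diameter over its whole height, 105 mm tall, black lid, 0.11 kg; this point is its centre, half-way up (52.5 mm above its foot); z points up. 
- shaker_mid (a point): Bystander: clear glass salt shaker with a grey top, 44 mm diameter, 90 mm tall, standing near the new jar; this point is half-way up.
- dropper_mid (a point): Bystander: small brown dropper bottle with a black pipette top, 33 mm diameter, 102 mm tall, standing near the new jar; this point is half-way up.
Not all that is in view belongs to the job. What is shaped like the part that bears new_jar_mid but blue, pink or purple is not meant.

How it is judged:
By the outcome, as a careful person would: the job done as asked, in the order asked, and still so for the second after the job is handed in, with the robot touching nothing.
It also fails if it takes over 54 s, if anything falls off the work surface, if the arm or the gripper's body presses on something with over 40 N, if the wrist force passes 120 N, or if a joint passes its speed limit or range.

ROBOT

A 6-joint arm with a two-finger parallel gripper is mounted at the origin on a cart in front of the work surface, level with it; the furniture and walls round the work are solid. World frame = base frame: x ahead of the robot, y to its left, z up, the work surface at z = 0. Lengths are in m, angles in rad, forces in N, time in s.
With the tool pointing down it reaches from about 0.375 to 0.975 m from the base axis. Payload 3.8 kg.
Tool frame: the origin (TCP) lies at the very end of the fingers, on their centre line; the grasp point (between the pads) lies behind it (bot.tcp_to_grasp is the y of the grasp point in the tool frame, in m); y points along the fingers, z is the direction in which the jaws open and shut, and the axes are right-handed (so a half turn about y gives the same grasp; the last joint's range is limited). The gripper opens to 85 mm and grips with 20 to 120 N. Pads are 22 mm wide; open, the fingers measure 114 mm over their backs; the gripper's body (76 mm by 85 mm) begins 54 mm behind the grasp point. The pads swing forward as they close: fully open they stand 13 mm farther back than shut.
Start: joints at [-1.34, 0.264, 1.604, -0, 1.274, -0.037], TCP at [0.179, -0.651, 0.231] pointing down, gripper open.
Joint ranges: [-2.63, 2.63], [-0.94, 2.18], [0.31, 2.57], [-1.31, 4.45], [0, 2.66], [-2.55, 2.55]. Speed limits (rad/s): [2.57, 2.57, 3.14, 3.14, 3.14, 3.14].

INTERFACE

Orientations are given as a rotation vector (axis times angle).
In Python, from workcell import bot, optics, workorder gives the robot as it stands.
- The arm moves only by the shell command python3 -m handwheel 'ROWS' [FORCE]. ROWS is JSON, a list of rows, each a list of 7 numbers: the shift along the tool's x, y, z in m, then the turn, a rotation vector about the tool's x, y, z in rad, then the opening, from 0 (shut) to 1 (fully open). A call has 1 to 8 rows; each row shifts and turns the commanded pose from where the row before left it, along the tool's axes as they then stand; what a row does not reach is not made up. A row lasts 1/8 s, in which the tool goes at most 62.5 mm and 10.7 degrees, less where a joint would pass 70% of its speed; a pose out of reach is approached as far as the arm can. A call with a gripper value outside its range is refused whole. The fingers move at their own pace and stop on an object; FORCE is the grip in N (left out, the last holds). Time passes only in rows, so rows that do not move let the fingers close. It gives the time, the measured TCP pose, the force and the opening at its end, in the units of the state.
- bot.read_state(): the state, without advancing time (a new reading comes with each control period).
- optics.read_camera(name): name is "scene" or "side" or "wrist"; returns a dict with "image" (420x560x3 uint8, red, green, blue), "z_map" (420x560 float32, m along the optical axis (not along the pixel's ray), 0 where there is no reading), "mtx" (3x3 intrinsics, pixels), "world_from_camera" (4x4, takes a point from camera to world coordinates); the wrist camera has in their place "hand_eye" (4x4, takes a point from camera to tool coordinates, whose origin is the TCP and whose axes are the tool frame's). Camera axes: x right, y down, z forward; pixel columns grow to the right and rows downward; lengths in m; the calibration is good to about 2 mm. A picture is of the moment at which its call begins: read the wrist's pose just before it.
- workorder.finish_job(): hands the job in, once; it reports no verdict.
The state is a dict: "time": time; "q": joint angles; "joint_vel": joint speeds; "joint_torque": joint torques, N m; "tool_pos": TCP position; "tcp_rot": TCP orientation; "wrist_force": force on the tool from outside, world axes, zero at the start; "torque": the same for the moment, N m; "width": opening from 0.0 (shut) to 1.0 (fully open).
Only numpy, scipy, OpenCV 4.12 (cv2) and the standard library are available. Lean on these libraries where they do the work, as an engineer would, in place of code of your own. Each camera call takes 0.05 s, during which the arm holds its last target.

## Working session

There is one attempt and no reset: what is moved stays moved. The work goes in short steps, Python scripts to look and compute and a shell command to move; the robot and the scene stay as the last step left them, time stands still between calls to the robot, and variables do not carry over. Pictures are saved under pics/ and viewed, and the job is handed in when it is done.

```bash
ls; mkdir -p pics; python3 - <<'E'
from workcell import bot, optics, workorder
import cv2, numpy as np
print(bot.read_state(), bot.tcp_to_grasp)
for n in ["scene","side","wrist"]:
    c=optics.read_camera(n); cv2.imwrite(f"pics/{n}0.png",c["image"][:,:,::-1])
    np.savez(f"{n}0.npz",**c)
    print(n,c["mtx"].tolist(),np.round(c.get("world_from_camera",c.get("hand_eye")),4).tolist())
E
```

```text
pics
{'time': 0.0, 'q': array([-1.33991192e+00,  2.64763065e-01,  1.60536722e+00,  4.24355741e-06,
        1.27369776e+00, -3.69242012e-02]), 'joint_vel': array([-4.47862812e-04, -1.96483829e-04, -4.69000005e-04, -4.70239781e-05,
        5.15799570e-04, -1.00626354e-05]), 'joint_torque': array([ 1.59438014e-04, -5.15107369e+01, -3.67315793e+01, -1.15906510e-04,
        1.29452418e-02, -1.22511605e-05]), 'tool_pos': array([ 0.17843508, -0.65023478,  0.22995901]), 'tcp_rot': array([-0.28020637,  2.08075459, -2.07608775]), 'wrist_force': array([ 0.75193524, -0.00648196,  0.4465238 ]), 'torque': array([-0.03903498, -0.01800878, -0.03648427]), 'width': 1.0037936236631064} -0.0187
scene [[433.1144494620187, 0.0, 285.4355347838188], [0.0, 433.1144494620187, 209.24344043217786], [0.0, 0.0, 1.0]] [[0.856, -0.211, 0.472, 0.0302], [-0.5169, -0.3691, 0.7724, -0.6742], [0.0113, -0.9051, -0.425, 0.5034], [0.0, 0.0, 0.0, 1.0]]
side [[474.97999756480414, 0.0, 278.16920723694267], [0.0, 474.97999756480414, 212.84827184445922], [0.0, 0.0, 1.0]] [[0.9998, 0.0164, -0.0111, 0.4644], [0.0189, -0.6271, 0.7787, -0.7183], [0.0058, -0.7787, -0.6273, 0.7103], [0.0, 0.0, 0.0, 1.0]]
wrist [[322.52930945902824, 0.0, 275.5680389090858], [0.0, 322.52930945902824, 207.43680614855174], [0.0, 0.0, 1.0]] [[0.001, 0.9644, 0.2646, -0.0663], [0.0012, -0.2646, 0.9644, -0.143], [1.0, -0.0006, -0.0014, -0.0002], [0.0, 0.0, 0.0, 1.0]]
```

View pics/scene0.png

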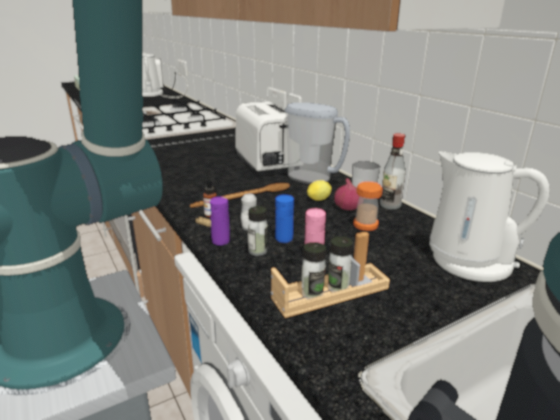

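View pics/side0.png

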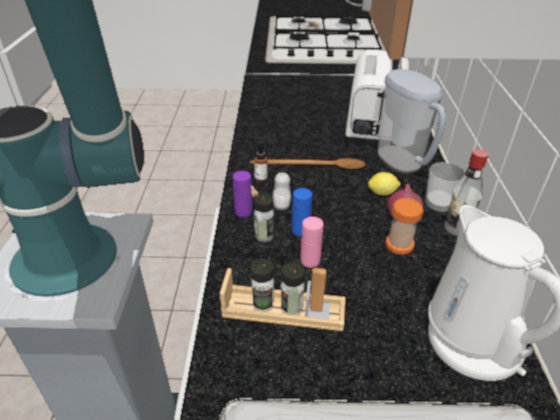

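View pics/wrist0.png

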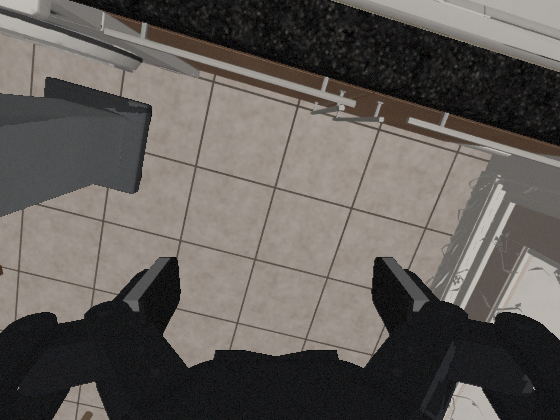

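The side view shows the lane at about (285,305), with older jars at (262,285) and (292,288) and the end-stop fin at (318,290). The new jar is at (264,217). Purple (243,195), blue (302,212) and pink (312,243) jars stand around it, with the shaker at (282,190) and the dropper at (261,165).

```bash
cat > h.py <<'E'
import numpy as np, cv2
def cloud(c):
    z=np.array(c["z_map"],float); K=c["mtx"]; v,u=np.indices(z.shape)
    P=np.stack([(u-K[0,2])/K[0,0]*z,(v-K[1,2])/K[1,1]*z,z],-1)
    T=c["world_from_camera"]; W=P@T[:3,:3].T+T[:3,3]; W[z<=0]=np.nan; return W
E
python3 - <<'E'
from h import *
out=[]
for n,crop in [("scene",(180,170,400,320)),("side",(200,140,360,340))]:
    c=np.load(n+"0.npz"); W=cloud(c); np.save(n+"W.npy",W)
    x0,y0,x1,y1=crop
    im=cv2.resize(c["image"][y0:y1,x0:x1,::-1],None,fx=3.0 if n=="side" else 3.5,fy=3.0 if n=="side" else 3.5,interpolation=cv2.INTER_CUBIC); cv2.imwrite(f"pics/{n}crop.png",im)
# top-down height map from both clouds, 1mm/px; x .3-.75 , y -.5..0.15
ims=[]
for n in ["scene","side"]:
    W=np.load(n+"W.npy").reshape(-1,3); W=W[np.isfinite(W[:,0])]
    m=(W[:,2]>0.015)&(W[:,2]<.2); W=W[m]
    H=np.zeros((500,450),np.float32)
    i=((0.25-W[:,1])*1000).astype(int); j=((W[:,0]-.3)*1000).astype(int)
    k=(i>=0)&(i<500)&(j>=0)&(j<450)
    o=np.argsort(W[k,2]); H[i[k][o],j[k][o]]=W[k,2][o]
    H=cv2.dilate(H,np.ones((2,2)))
    ims.append(cv2.applyColorMap((H/0.15*255).clip(0,255).astype(np.uint8),cv2.COLORMAP_JET)*(H>0)[...,None].astype(np.uint8))
im=np.hstack(ims); im=cv2.resize(im,(800,int(500*800/900)))
cv2.imwrite("pics/top.png",im)
for n in ["side","scene"]:
    W=np.load(n+"W.npy")
    pts={"side":[(262,266),(292,268),(318,275),(264,200),(243,176),(282,178),(261,155),(302,194),(312,222),(227,278)],"scene":[(314,250),(342,242),(361,237),(258,213)]}[n]
    for p in pts: print(n,p,np.round(W[p[1],p[0]],3))
E
```

```text
side (262, 266) [ 0.428 -0.128  0.115]
side (292, 268) [ 0.481 -0.133  0.115]
side (318, 275) [ 0.526 -0.147  0.114]
side (264, 200) [0.423 0.076 0.104]
side (243, 176) [0.372 0.164 0.104]
side (282, 178) [0.46  0.186 0.085]
side (261, 155) [0.406 0.299 0.076]
side (302, 194) [0.503 0.098 0.106]
side (312, 222) [0.521 0.004 0.107]
side (227, 278) [ 0.363 -0.119  0.072]
scene (314, 250) [ 0.418 -0.138  0.115]
scene (342, 242) [ 0.479 -0.139  0.114]
scene (361, 237) [ 0.519 -0.145  0.117]
scene (258, 213) [0.414 0.065 0.104]
```

View pics/top.png

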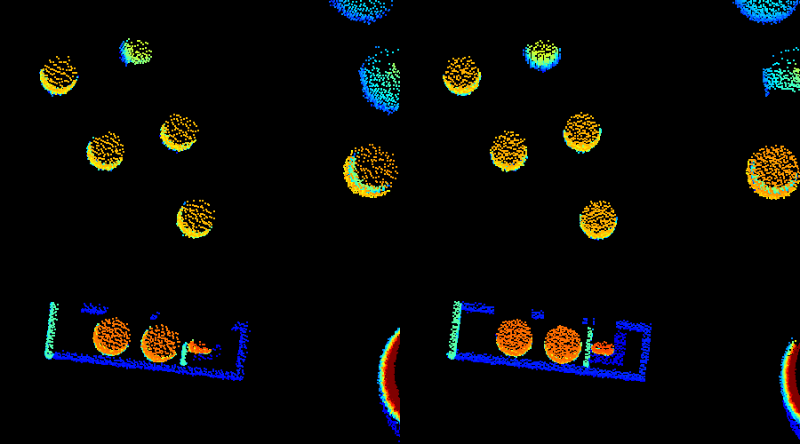

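View pics/sidecrop.png

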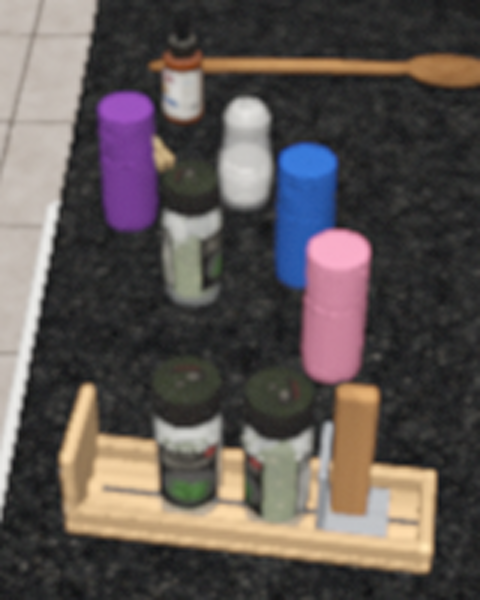

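View pics/scenecrop.png

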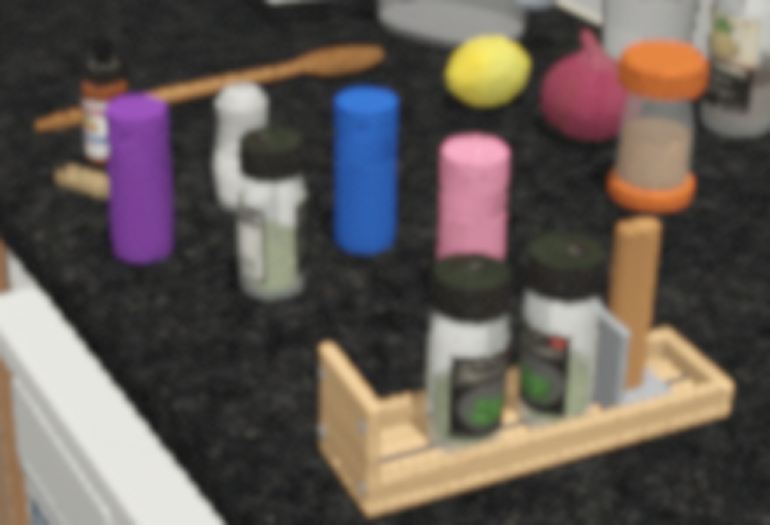

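```bash
python3 - <<'E'
from h import *
from scipy.optimize import least_squares
names=dict(front=(.425,-.13,41),back=(.48,-.135,41),new=(.42,.08,41),purple=(.367,.165,41),blue=(.503,.1,41),pink=(.52,.004,41),shaker=(.455,.19,44))
for n in ["side","scene"]:
    W=np.load(n+"W.npy").reshape(-1,3); W=W[np.isfinite(W[:,0])]
    for k,(x,y,d) in names.items():
        m=np.hypot(W[:,0]-x,W[:,1]-y)<.03; P=W[m]; zt=np.percentile(P[P[:,2]>.05,2],95)
        T=P[P[:,2]>zt-.006]
        # robust: extents along several directions
        c,r=cv2.minEnclosingCircle((T[:,:2]*1000).astype(np.float32))
        S=P[(P[:,2]>.045)&(P[:,2]<zt-.01)]  # side wall
        f=lambda c:np.hypot(S[:,0]-c[0],S[:,1]-c[1])-d/2000
        s=least_squares(f,[x,y],loss="soft_l1",f_scale=.002)
        print(n,k,"ztop %.3f"%zt,"enc",np.round(c,1),round(r,1),"side",np.round(s.x*1000,1),"rms %.4f"%np.sqrt((s.fun**2).mean()),len(S))
    m=(W[:,0]>.33)&(W[:,0]<.62)&(W[:,1]>-.21)&(W[:,1]<-.06)
    R=W[m]; lo=R[(R[:,2]>.018)&(R[:,2]<.028)]; fb=R[(R[:,2]>.063)&(R[:,2]<.075)&(R[:,0]<.39)]
    fin=R[(R[:,2]>.075)&(R[:,0]>.508)]
    pl=R[(R[:,2]>.06)&(R[:,2]<.073)&(R[:,0]>.49)]
    for q,a in [("tops",lo),("fb",fb),("fin",fin),("plate",pl)]:
        (cx,cy),(w,h),an=cv2.minAreaRect((a[:,:2]*1000).astype(np.float32)); print(q,len(a),round(cx,1),round(cy,1),round(w,1),round(h,1),round(an,2),"zmax",np.round(np.percentile(a[:,2],[5,50,98]),3))
    np.savez(n+"rack.npz",lo=lo,fb=fb,fin=fin,pl=pl)
E
```

```text
side front ztop 0.116 enc [ 427.7 -129.1] 20.9 side [ 428.3 -127.6] rms 0.0011 519
side back ztop 0.116 enc [ 481.6 -137.2] 21.1 side [ 482.8 -135.5] rms 0.0010 535
side new ztop 0.106 enc [421.5  80.8] 22.0 side [422.   81.9] rms 0.0013 355
side purple ztop 0.106 enc [369.7 166.2] 21.8 side [368.7 167.8] rms 0.0015 334
side blue ztop 0.106 enc [503.6 102. ] 21.0 side [504.5 103.6] rms 0.0014 339
side pink ztop 0.106 enc [522.3   3.1] 21.9 side [522.8   5.1] rms 0.0013 378
side shaker ztop 0.089 enc [460.7 191.8] 14.3 side [460.2 202.2] rms 0.0023 197
tops 1156 468.3 -134.0 67.1 223.0 83.26 zmax [0.019 0.023 0.027]
fb 132 361.1 -121.4 64.5 8.3 83.48 zmax [0.065 0.069 0.071]
fin 1040 568.2 -106.6 127.8 20.0 41.76 zmax [0.086 0.491 0.54 ]
plate 156 516.6 -145.7 40.8 37.0 58.8 zmax [0.061 0.068 0.072]
scene front ztop 0.115 enc [ 426.4 -128. ] 21.0 side [ 426.7 -126.8] rms 0.0012 642
scene back ztop 0.115 enc [ 480.3 -136.6] 21.8 side [ 481.4 -134.9] rms 0.0020 663
scene new ztop 0.104 enc [418.4  81.2] 20.7 side [419.8  82.6] rms 0.0014 381
scene purple ztop 0.105 enc [366.5 167.9] 21.5 side [366.5 168.3] rms 0.0015 352
scene blue ztop 0.105 enc [502.  101.6] 20.8 side [502.3 104.2] rms 0.0014 337
scene pink ztop 0.105 enc [520.5   3.9] 21.4 side [521.    5.8] rms 0.0013 377
scene shaker ztop 0.087 enc [455.7 193.4] 13.8 side [459.7 202.5] rms 0.0021 122
tops 936 465.2 -132.5 67.0 226.4 83.2 zmax [0.019 0.022 0.027]
fb 122 357.7 -121.5 62.3 8.2 82.78 zmax [0.063 0.068 0.07 ]
fin 643 564.9 -106.1 131.7 22.2 40.17 zmax [0.08  0.471 0.513]
plate 116 511.5 -146.4 43.0 20.3 26.77 zmax [0.061 0.067 0.072]
```

```bash
cat >> h.py <<'E'
from scipy.spatial.transform import Rotation as R
YAW=np.radians(-6.8); O=np.array([.4627,-.1332,0])
X=np.array([np.cos(YAW),np.sin(YAW),0]); Y=np.array([-np.sin(YAW),np.cos(YAW),0])
def w2r(p): d=np.asarray(p)-O; return np.array([d@X,d@Y,d[2]])*1000
def r2w(x,y,z): return O+X*x/1000+Y*y/1000+np.array([0,0,z/1000])
def st(): 
    from workcell import bot
    return bot.read_state()
def go(p,s=None,xsign=1):
    """shift in current tool axes to TCP target p, then turn to align"""
    s=s or st(); M=R.from_rotvec(s["tcp_rot"]).as_matrix()
    tx=xsign*X; Mt=np.stack([tx,[0,0,-1],np.cross(tx,[0,0,-1])],1)
    print("shift",np.round(M.T@(np.asarray(p)-s["tool_pos"]),4),"turn",np.round(R.from_matrix(M.T@Mt).as_rotvec(),4),"F",np.round(s["wrist_force"],1),"t",round(s["time"],2),"rackTCP",np.round(w2r(s["tool_pos"]),1),"w",round(s["width"],3))
    return M
E
python3 - <<'E'
from h import *
for sg in (1,-1):
    print(np.round(go(r2w(-35.6,0,200),xsign=sg),3), np.round(st()["q"],2))
E
```

```text
shift [-0.378   0.031  -0.4369] turn [ 4.0000e-04 -2.7551e+00 -2.5000e-03] F [ 0.1 -0.5 -0.4] t 0.15 rackTCP [-221.  -547.2  230.2] w 1.0
[[-0.964 -0.     0.265]
 [-0.265  0.002 -0.964]
 [-0.    -1.    -0.002]] [-1.34  0.26  1.61 -0.    1.27 -0.04]
shift [-0.378   0.031  -0.4369] turn [1.800e-03 3.865e-01 3.000e-04] F [ 0.1 -0.5 -0.4] t 0.15 rackTCP [-221.  -547.2  230.2] w 1.0
[[-0.964 -0.     0.265]
 [-0.265  0.002 -0.964]
 [-0.    -1.    -0.002]] [-1.34  0.26  1.61 -0.    1.27 -0.04]
```

```bash
python3 -m handwheel '[[-0.027,0,-0.031,0,0,0,1],[-0.027,0,-0.031,0,0,0,1],[-0.027,0,-0.031,0,0,0,1],[-0.027,0,-0.031,0,0,0,1],[-0.027,0,-0.031,0,0,0,1],[-0.027,0,-0.031,0,0,0,1],[-0.027,0,-0.031,0,0,0,1]]' 20
python3 -m handwheel '[[-0.027,0,-0.031,0,0,0,1],[-0.027,0,-0.031,0,0,0,1],[-0.027,0,-0.031,0,0,0,1],[-0.027,0,-0.031,0,0,0,1],[-0.027,0,-0.031,0,0,0,1],[-0.027,0,-0.031,0,0,0,1],[-0.027,0,-0.031,0,0.19,0,1],[0,0,0,0,0.19,0,1]]'
python3 - <<'E'
from h import *
go(r2w(-35.6,0,200),xsign=-1)
E
```

```text
time: 1.02
tool_pos: [0.3037, -0.3902, 0.231]
tcp_rot: [-0.28, 2.079, -2.078]
wrist_force: [-0.3, 0.0, 0.3]
width: 1.004
time: 2.02
tool_pos: [0.4286, -0.1307, 0.2311]
tcp_rot: [-0.115, -2.168, 2.166]
wrist_force: [0.3, -0.1, 0.2]
width: 0.999
shift [ 0.0015  0.0311 -0.0015] turn [0.0008 0.0124 0.0001] F [ 0.3 -0.1  0.2] t 2.02 rackTCP [-34.1  -1.5 231.1] w 0.999
```

```bash
cat > wl.py <<'E'
import sys
from h import *
from workcell import optics
n=sys.argv[1]; s=st(); c=dict(optics.read_camera("wrist"))
T=np.eye(4);T[:3,:3]=R.from_rotvec(s["tcp_rot"]).as_matrix();T[:3,3]=s["tool_pos"]
c["world_from_camera"]=T@c["hand_eye"]; cv2.imwrite(f"pics/{n}.png",c["image"][:,:,::-1]); W=cloud(c); np.save(n+"W.npy",W)
E
cat > fitr.py <<'E'
import sys
from h import *
from scipy.optimize import least_squares
W=np.load(sys.argv[1]+"W.npy").reshape(-1,3);W=W[np.isfinite(W[:,0])]
Q=np.stack([(W-O)@X,(W-O)@Y,W[:,2]],1)*1000
def ext(n,m):
    a=Q[m]
    if len(a)<20: print(n,len(a)); return
    print(n,len(a),"x",np.round(np.percentile(a[:,0],[1,50,99]),1),"y",np.round(np.percentile(a[:,1],[1,50,99]),1),"z",np.round(np.percentile(a[:,2],[5,50,95]),1))
inl=(abs(Q[:,1])<60)&(Q[:,0]>-130)&(Q[:,0]<140)
ext("walls",inl&(abs(Q[:,2]-24)<3)); ext("wallL",inl&(abs(Q[:,2]-24)<3)&(Q[:,1]>15));ext("wallR",inl&(abs(Q[:,2]-24)<3)&(Q[:,1]<-15))
ext("board",inl&(abs(Q[:,2]-70)<5)&(Q[:,0]<-90))
ext("fin",inl&(Q[:,2]>118)&(Q[:,2]<127)&(Q[:,0]>20)&(abs(Q[:,1])<20))
ext("plate",inl&(abs(Q[:,2]-69)<4)&(Q[:,0]>15)&(Q[:,0]<70))
J=(Q[:,2]>105)&(Q[:,2]<119)&inl&(abs(Q[:,1])<26)
im=np.zeros((300,300),np.uint8); im[(Q[J,1]+150).astype(int),(Q[J,0]+150).astype(int)]=255
im=cv2.morphologyEx(im,cv2.MORPH_CLOSE,np.ones((4,4)))
for c in cv2.findContours(im,cv2.RETR_EXTERNAL,cv2.CHAIN_APPROX_NONE)[0]:
    if cv2.contourArea(c)>200: (a,b),r=cv2.minEnclosingCircle(c); print("blob",round(a-149.5,1),round(b-149.5,1),"r",round(r,1), "area",cv2.contourArea(c))
E
python3 wl.py w1; python3 fitr.py w1
```

```text
walls 3518 x [-100.6   39.6  114.8] y [-29.8   3.2  33.7] z [22.5 24.2 25.6]
wallL 1601 x [-100.6   32.5  114.4] y [16.2 29.7 33.8] z [22.6 24.2 25.6]
wallR 1546 x [-100.1   30.2  114.4] y [-30.  -25.9 -16.3] z [22.6 24.1 25.5]
board 499 x [-107.6 -102.8 -100.1] y [-28.9   0.8  32.5] z [65.8 69.7 71.3]
fin 500 x [52.1 63.4 74.5] y [-4.1  1.8  7. ] z [118.6 120.8 122.2]
plate 302 x [44.8 47.3 52.7] y [-19.5   1.7  23. ] z [67.3 68.9 70.3]
blob -35.0 3.0 r 20.7 area 1232.5
blob 19.9 1.5 r 20.5 area 1217.5
```

View pics/w1.png

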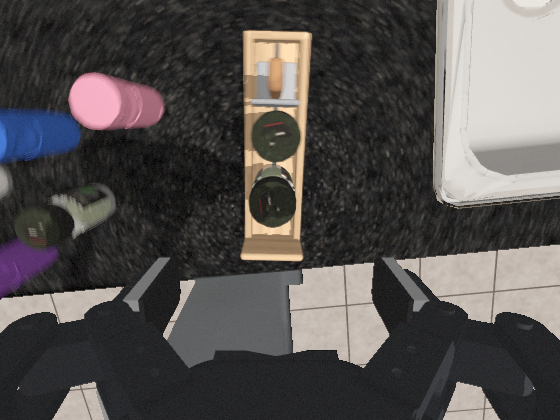

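The wrist view shows the lane dead ahead, with its board at (272,250), jars at (272,200) and (276,135), and the fin at (276,78). The heights match the text: walls 24, board 70, fin 121. The stop face is at about x=44, so the stop isn't at zero travel. I'll descend on the front jar.

```bash
sed -i 's/O=np.array(\[.4627,-.1332,0\])/O=np.array([.4629,-.1314,0])/' h.py
python3 -m handwheel '[[0.001,0.04,-0.0043,0,0.0124,0,1],[0,0.045,0,0,0,0,1],[0,0.04,0,0,0,0,1],[0,0.03,0,0,0,0,1],[0,0.014,0,0,0,0,1],[0,0,0,0,0,0,1]]' 20
python3 - <<'E'
from h import *
go(r2w(-35,1,62),xsign=-1)
E
```

```text
time: 2.82
tool_pos: [0.4267, -0.1286, 0.0616]
tcp_rot: [-0.123, -2.161, 2.16]
wrist_force: [-0.7, -0.3, -0.3]
width: 1.001
shift [-0.0013 -0.0004 -0.0025] turn [0.0005 0.003  0.002 ] F [-0.7 -0.3 -0.3] t 2.83 rackTCP [-36.3  -1.5  61.6] w 1.001
```

```bash

python3 -m handwheel '[[-0.001,0,-0.002,0,0,0,1],[0,0,0,0,0,0,0.4],[0,0,0,0,0,0,0.4],[0,0,0,0,0,0,0.4],[0,0,0,0,0,0,0.3],[0,0,0,0,0,0,0.3],[0,0,0,0,0,0,0.3],[0,0,0,0,0,0,0.3]]' 20
python3 - <<'E'
from h import *
go(r2w(-35,1,62),xsign=-1)
E
```

```text
time: 3.82
tool_pos: [0.4293, -0.127, 0.063]
tcp_rot: [-0.127, -2.162, 2.162]
wrist_force: [-0.9, -0.6, 5.7]
width: 0.476
shift [ 0.0011  0.001  -0.0006] turn [-0.0002  0.0023 -0.0011] F [-0.9 -0.6  5.7] t 3.83 rackTCP [-33.9   0.4  63. ] w 0.476
```

```bash

python3 -m handwheel '[[0,-0.001,0,0,0,0,0.3],[0.004,0,0,0,0,0,0.3],[0.008,0,0,0,0,0,0.3],[0.009,0,0,0,0,0,0.3],[0.009,0,0,0,0,0,0.3],[0.007,0,0,0,0,0,0.3],[0.004,0,0,0,0,0,0.3],[0,0,0,0,0,0,0.3]]'
python3 - <<'E'
from h import *
go(r2w(-79.5,1,62),xsign=-1)
E
```

```text
time: 4.82
tool_pos: [0.3876, -0.122, 0.0632]
tcp_rot: [-0.126, -2.161, 2.161]
wrist_force: [-0.1, 0.3, -1.5]
width: 0.473
shift [ 0.0036  0.0012 -0.0006] turn [0.     0.0022 0.0001] F [-0.1  0.3 -1.5] t 4.83 rackTCP [-75.9   0.4  63.2] w 0.473
```

```bash

python3 -m handwheel '[[0.002,0.0005,0,0,0,0,0.3],[0.001,0,0,0,0,0,0.3],[0.001,0,0,0,0,0,0.3],[0,0,0,0,0,0,0.3]]'
python3 - <<'E'
from h import *
go(r2w(-79.5,1,62),xsign=-1)
E
```

```text
time: 5.32
tool_pos: [0.3857, -0.1219, 0.0633]
tcp_rot: [-0.13, -2.162, 2.164]
wrist_force: [5.9, 0.6, -4.5]
width: 0.476
shift [ 0.0017  0.0013 -0.0007] turn [-0.0003  0.0021 -0.0037] F [ 5.9  0.6 -4.5] t 5.33 rackTCP [-77.8   0.3  63.3] w 0.476
```

```bash

python3 -m handwheel '[[-0.0005,0.001,0,0,0,0,0.3],[0,0,0,0,0,0,0.3],[0,0,0,0,0,0,1],[0,0,0,0,0,0,1],[0,0,0,0,0,0,1],[0,0,0,0,0,0,1],[0,0,0,0,0,0,1]]'
python3 - <<'E'
from h import *
go(r2w(19.9,0.3,62),xsign=-1)
E
```

```text
time: 6.2
tool_pos: [0.3843, -0.1216, 0.0617]
tcp_rot: [-0.125, -2.161, 2.161]
wrist_force: [-0.4, 0.0, -0.2]
width: 0.999
shift [-0.0991 -0.0004  0.0004] turn [0.     0.0023 0.0004] F [-0.4  0.  -0.2] t 6.2 rackTCP [-79.2   0.4  61.7] w 0.999
```

```bash

python3 -m handwheel '[[-0.012,0,0,0,0,0,1],[-0.025,0,0,0,0,0,1],[-0.025,0,0,0,0,0,1],[-0.025,0,0,0,0,0,1],[-0.012,-0.001,0.0004,0,0.002,0,1],[0,0,0,0,0,0,1]]'
python3 wl.py w2
python3 - <<'E'
from h import *
go(r2w(19.9,0.3,63),xsign=-1)
E
python3 fitr.py w2
```

```text
time: 6.95
tool_pos: [0.4836, -0.1336, 0.0628]
tcp_rot: [-0.128, -2.161, 2.161]
wrist_force: [-0.5, 0.0, 0.2]
width: 1.001
shift [-0.0002 -0.0005  0.0001] turn [0.0002 0.0006 0.001 ] F [-0.3 -0.3 -0.8] t 7.0 rackTCP [19.7  0.4 62.5] w 1.002
walls 7197 x [ -7.7  80.6 115.2] y [-31.7   3.8  31.6] z [22.5 24.1 25.3]
wallL 3219 x [-12.3  69.3 114.8] y [15.8 27.5 31.8] z [22.6 24.2 25.3]
wallR 2977 x [  1.2  74.2 114.9] y [-31.9 -27.5 -15.6] z [22.4 24.1 25.3]
board 0
fin 3075 x [53.5 65.  75.2] y [-5.8 -0.2  5.4] z [118.7 120.8 122.1]
plate 880 x [27.  47.3 50. ] y [-21.7   8.1  21.4] z [65.8 68.9 71.6]
blob 21.0 -0.4 r 20.4 area 890.0
```

View pics/w2.png

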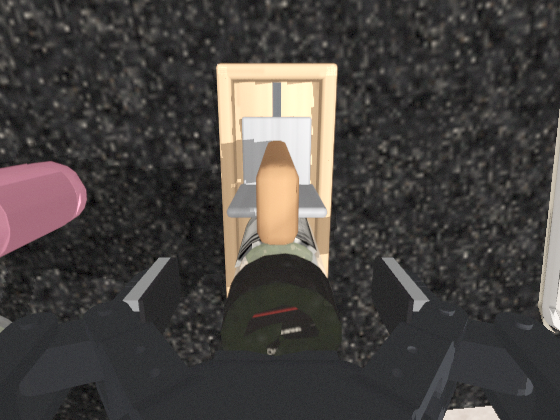

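The back jar, with its lid at (278,305), sits centred between the open fingers at (150,290) and (405,290), and the fin is behind it. I'll close on the jar and drag it.

```bash

python3 -m handwheel '[[0,0,0,0,0,0,0.3],[0,0,0,0,0,0,0.3],[0,0,0,0,0,0,0.3],[0,0,0,0,0,0,0.3],[0,0,0,0,0,0,0.3],[0,0,0,0,0,0,0.3],[0,-0.0008,0,0,0,0,0.3],[0,0,0,0,0,0,0.3]]' 20
python3 -m handwheel '[[0.004,0,0,0,0,0,0.3],[0.008,0,0,0,0,0,0.3],[0.011,0,0,0,0,0,0.3],[0.012,0,0,0,0,0,0.3],[0.010,0,0,0,0,0,0.3],[0.006,0,0,0,0,0,0.3],[0.002,0,0,0,0,0,0.3],[0,0,0,0,0,0,0.3]]'
python3 - <<'E'
from h import *
go(r2w(-38.5,0.3,63),xsign=-1)
E
```

```text
time: 8.0
tool_pos: [0.4828, -0.1334, 0.0634]
tcp_rot: [-0.128, -2.16, 2.16]
wrist_force: [0.6, -1.0, -1.1]
width: 0.473
time: 9.0
tool_pos: [0.4304, -0.1273, 0.0638]
tcp_rot: [-0.129, -2.16, 2.161]
wrist_force: [-0.2, -0.8, -2.0]
width: 0.47
shift [ 0.0057  0.0008 -0.0001] turn [-0.0001  0.0002 -0.0006] F [-0.2 -0.8 -2. ] t 9.0 rackTCP [-32.8   0.2  63.8] w 0.47
```

```bash

python3 -m handwheel '[[0.002,0.0005,0,0,0,0,0.3],[0.001,0,0,0,0,0,0.3],[0.001,0,0,0,0,0,0.3],[0,0,0,0,0,0,0.3]]'
python3 - <<'E'
from h import *
go(r2w(-38.5,0.3,63),xsign=-1)
E
```

```text
time: 9.5
tool_pos: [0.4261, -0.1268, 0.063]
tcp_rot: [-0.128, -2.16, 2.16]
wrist_force: [1.0, -0.7, -1.2]
width: 0.47
shift [ 0.0014  0.     -0.0001] turn [0.0001 0.0003 0.0001] F [ 1.  -0.7 -1.2] t 9.5 rackTCP [-37.1   0.2  63. ] w 0.47
```

```bash

python3 -m handwheel '[[0.001,0,0,0,0,0,0.3],[0.0005,0,0,0,0,0,0.3],[0,0,0,0,0,0,0.3]]'
python3 - <<'E'
from h import *
go(r2w(-38.5,0.3,63),xsign=-1)
E
```

```text
time: 9.88
tool_pos: [0.4248, -0.1266, 0.0632]
tcp_rot: [-0.128, -2.16, 2.161]
wrist_force: [0.4, -0.0, -1.9]
width: 0.47
shift [ 0.0001  0.0002 -0.0001] turn [-0.      0.0003 -0.0003] F [ 0.4 -0.  -1.9] t 9.88 rackTCP [-38.4   0.2  63.2] w 0.47
```

```bash

python3 -m handwheel '[[0.001,0,0,0,0,0,0.3],[0.001,0,0,0,0,0,0.3],[0,0,0,0,0,0,0.3]]'
python3 - <<'E'
from h import *
go(r2w(-38.5,0.3,63),xsign=-1)
E
```

```text
time: 10.25
tool_pos: [0.4243, -0.1268, 0.0639]
tcp_rot: [-0.132, -2.161, 2.163]
wrist_force: [5.5, -0.4, -2.0]
width: 0.472
shift [-0.0003  0.0009 -0.0003] turn [-0.0006  0.0002 -0.0036] F [ 5.5 -0.4 -2. ] t 10.25 rackTCP [-38.8  -0.   63.9] w 0.472
```

Contact. I'll lower slightly, release, rise and look.

```bash

python3 -m handwheel '[[-0.0005,0.001,0,0,0,0,0.3],[0,0,0,0,0,0,0.3],[0,0,0,0,0,0,1],[0,0,0,0,0,0,1],[0,0,0,0,0,0,1],[0,0,0,0,0,0,1],[0,-0.03,0,0,0,0,1],[0,-0.05,0,0,0,0,1]]'
python3 -m handwheel '[[-0.02,-0.05,0,0,0,0,1],[0,-0.02,0,0,0,0,1],[0,0,0,0,0,0,1]]'
python3 wl.py w3
python3 fitr.py w3
python3 - <<'E'
from h import *
go([.42,.082,.22],xsign=-1)
W=np.load("w3W.npy").reshape(-1,3);W=W[np.isfinite(W[:,0])]
m=(np.hypot(W[:,0]-.42,W[:,1]-.082)<.035)&(W[:,2]>.1)&(W[:,2]<.11)
print(m.sum(), cv2.minEnclosingCircle((W[m][:,:2]*1000).astype(np.float32)) if m.sum() else 0)
E
```

```text
time: 11.25
tool_pos: [0.421, -0.1257, 0.1408]
tcp_rot: [-0.122, -2.16, 2.156]
wrist_force: [1.2, -1.1, -0.0]
width: 0.996
time: 11.62
tool_pos: [0.4444, -0.1292, 0.2141]
tcp_rot: [-0.132, -2.161, 2.164]
wrist_force: [-0.1, 0.3, 0.7]
width: 1.003
walls 3661 x [-98.3  36.6 114.6] y [-31.6   2.8  31.9] z [22.5 24.1 25.5]
wallL 1708 x [-98.3  26.8 114.1] y [16.8 27.8 32. ] z [22.4 24.2 25.5]
wallR 1649 x [-99.   30.6 114.2] y [-31.7 -27.7 -16.5] z [22.5 24.1 25.4]
board 136 x [-107.5 -102.7 -100. ] y [-30.9  -0.2  31.3] z [65.7 69.6 70.8]
fin 529 x [52.7 63.9 74.6] y [-5.2 -0.2  5.4] z [118.8 120.8 122.2]
plate 269 x [44.7 47.3 48.9] y [-21.3   1.4  21.6] z [67.6 68.9 70.4]
blob -58.0 1.0 r 40.7 area 2503.5
shift [ 0.0478 -0.0079 -0.2066] turn [-0.0002  0.0004 -0.0007] F [-0.1 -0.3 -1. ] t 11.68 rackTCP [-1.990e+01  2.000e-01  2.122e+02] w 1.003
1825 ((420.29168701171875, 81.54102325439453), 21.238950729370117)
```

View pics/w3.png

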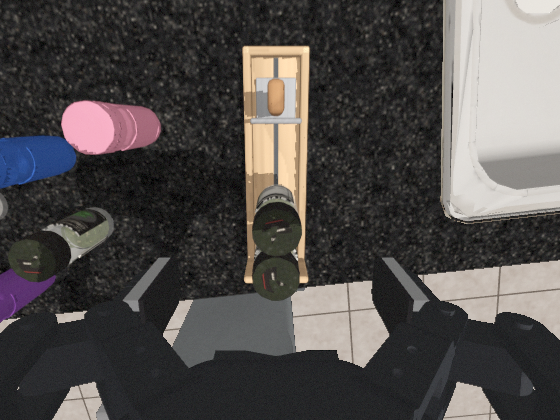

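The wrist view shows the older jars touching each other and the board, lids at (277,230) and (277,275). Their blob runs from x −98.7 to −17.3. The new jar is at (40,255), world (0.420, 0.082), between the pink and purple ones, so I'll go there.

```bash

python3 -m handwheel '[[0.006,0,-0.0266,0,0,0,1],[0.0095,0,-0.04,0,0,0,1],[0.0095,0,-0.045,0,0,0,1],[0.0095,0,-0.045,0,0,0,1],[0.009,0,-0.035,0,0,0,1],[0.004,0,-0.015,0,0,0,1],[0,0,0,0,0,0,1]]'
python3 - <<'E'
from h import *
go([.4203,.0818,.0525],xsign=-1)
E
```

```text
time: 12.55
tool_pos: [0.4193, 0.0821, 0.2107]
tcp_rot: [-0.123, -2.159, 2.161]
wrist_force: [1.0, -0.1, 0.1]
width: 1.001
shift [-1.400e-03  1.582e-01  1.000e-04] turn [-0.0011  0.0023  0.0022] F [ 1.  -0.1  0.1] t 12.55 rackTCP [-68.5 206.9 210.7] w 1.001
```

```bash

python3 -m handwheel '[[-0.001,0.03,0,0,0,0,1],[0,0.045,0,0,0,0,1],[0,0.045,0,0,0,0,1],[0,0.027,0,0,0,0,1],[0,0.01,0,0,0,0,1],[0,0,0,0,0,0,1]]'
python3 - <<'E'
from h import *
go([.4203,.0818,.0525],xsign=-1)
E
python3 wl.py w4
```

```text
time: 13.3
tool_pos: [0.4211, 0.081, 0.0547]
tcp_rot: [-0.128, -2.159, 2.16]
wrist_force: [-0.5, -0.4, 0.1]
width: 0.998
shift [ 0.0009  0.0022 -0.0006] turn [-0.0005 -0.0007  0.0012] F [-0.5 -0.4  0.1] t 13.3 rackTCP [-66.6 206.   54.7] w 0.998
```

View pics/w4.png

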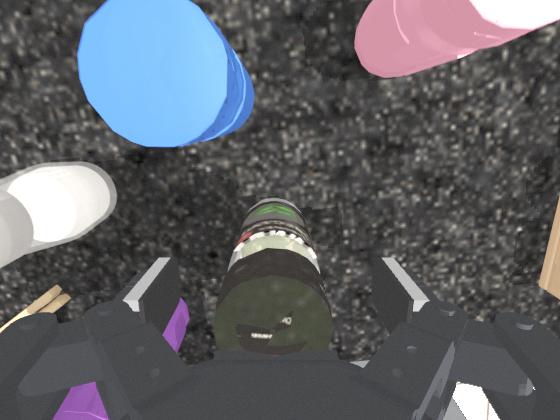

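The new jar, lid at (273,310), is centred between the fingers. The shaker (50,205), blue (160,70) and purple (150,360) jars are clear. I'll grip and lift.

```bash

python3 -m handwheel '[[0,0,0,0,0,0,0.3],[0,0,0,0,0,0,0.3],[0,0,0,0,0,0,0.3],[0,0,0,0,0,0,0.3],[0,0,0,0,0,0,0.3],[0,0,0,0,0,0,0.3],[0,-0.002,0,0,0,0,0.3],[0,-0.01,0,0,0,0,0.3]]' 25
python3 -m handwheel '[[0,-0.02,0,0,0,0,0.3],[0,-0.025,0,0,0,0,0.3],[0,-0.005,0,0,0,0,0.3],[0,0,0,0,0,0,0.3]]'
python3 - <<'E'
from h import *
go(r2w(6,0,116),xsign=-1)
E
```

```text
time: 14.35
tool_pos: [0.42, 0.0817, 0.0664]
tcp_rot: [-0.125, -2.159, 2.16]
wrist_force: [-0.1, 0.9, -1.2]
width: 0.47
time: 14.85
tool_pos: [0.4213, 0.0819, 0.1171]
tcp_rot: [-0.129, -2.161, 2.161]
wrist_force: [0.1, 0.5, -2.2]
width: 0.472
shift [-0.0725  0.0011  0.2069] turn [ 0.0001  0.0004 -0.0005] F [ 0.1  0.5 -2.2] t 14.85 rackTCP [-66.6 206.9 117.1] w 0.472
```

Pink stands close to the straight path, so I'll lift the jar's foot above 120 mm before traversing.

```bash

python3 -m handwheel '[[0,-0.03,0,0,0,0,0.3],[0,-0.03,0,0,0,0,0.3],[0,-0.008,0,0,0,0,0.3],[-0.01,0,0.025,0,0,0,0.3],[-0.013,0,0.035,0,0,0,0.3],[-0.013,0,0.04,0,0,0,0.3],[-0.013,0,0.04,0,0,0,0.3],[-0.013,0,0.035,0,0,0,0.3]]'
python3 -m handwheel '[[-0.01,0,0.022,0,0,0,0.3],[-0.003,0,0.01,0,0,0,0.3],[0,0,0,0,0,0,0.3],[0,0,0,0,0,0,0.3]]'
python3 - <<'E'
from h import *
go(r2w(9,0,66),xsign=-1)
E
```

```text
time: 15.85
tool_pos: [0.4611, -0.1004, 0.183]
tcp_rot: [-0.125, -2.159, 2.158]
wrist_force: [-0.1, 0.7, -2.1]
width: 0.471
time: 16.35
tool_pos: [0.4708, -0.1316, 0.1845]
tcp_rot: [-0.126, -2.161, 2.159]
wrist_force: [0.0, -0.6, -1.2]
width: 0.472
shift [-0.0013  0.1185  0.0008] turn [0.0007 0.0009 0.0012] F [ 0.  -0.6 -1.2] t 16.35 rackTCP [  7.8   0.7 184.5] w 0.472
```

```bash

python3 -m handwheel '[[-0.001,0.03,0.0007,0,0,0,0.3],[0,0.04,0,0,0,0,0.3],[0,0,0,0,0,0,0.3]]'
cat > sl.py <<'E'
import sys
from h import *
from workcell import optics
n=sys.argv[1]
for v in ("side","scene"):
    c=optics.read_camera(v); np.save(f"{n}{v}W.npy",cloud(c))
    x0,y0,x1,y1=(200,140,360,340) if v=="side" else (180,170,400,320)
    cv2.imwrite(f"pics/{n}{v}.png",cv2.resize(c["image"][y0:y1,x0:x1,::-1],None,fx=3,fy=3,interpolation=cv2.INTER_CUBIC))
E
python3 sl.py a
python3 - <<'E'
from h import *
go(r2w(9,0,65),xsign=-1)
E
```

```text
time: 16.73
tool_pos: [0.4688, -0.1313, 0.1119]
tcp_rot: [-0.118, -2.16, 2.155]
wrist_force: [-0.3, -0.1, -1.9]
width: 0.469
shift [ 0.0005  0.0506 -0.0002] turn [0.0001 0.0013 0.0002] F [-0.2  0.2  0.3] t 16.82 rackTCP [  9.5  -0.2 115.6] w 0.471
```

View pics/aside.png

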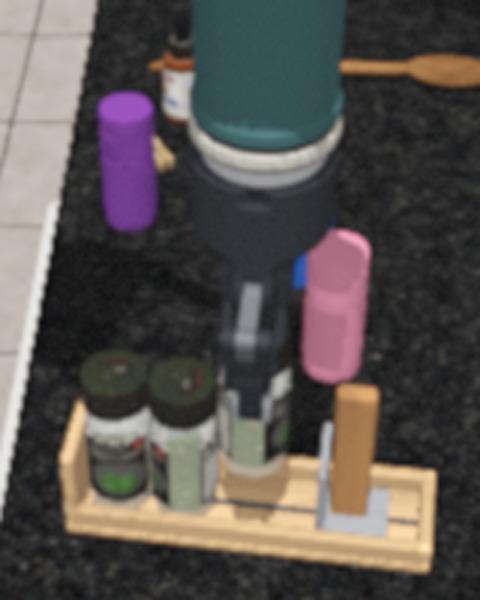

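View pics/ascene.png

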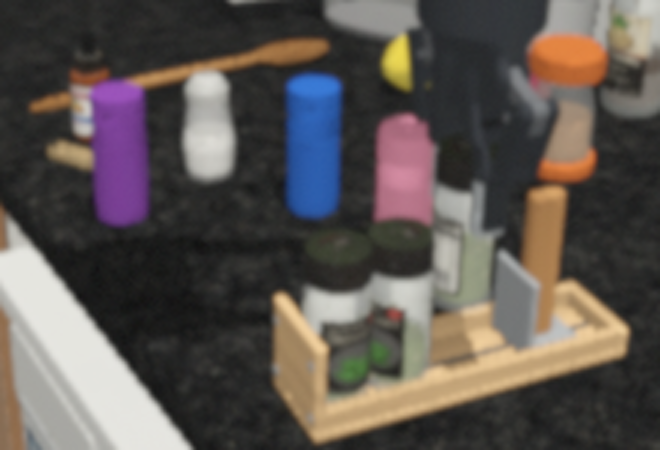

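The carried jar, foot at about (252,465) in the side crop, hangs upright over the gap between the older jars and the stop. I'll lower it.

```bash

python3 -m handwheel '[[0,0.015,0,0,0,0,0.3],[0,0.018,0,0,0,0,0.3],[0,0.01,0,0,0,0,0.3],[0,0.003,0,0,0,0,0.3],[0,0.001,0,0,0,0,0.3],[0,0,0,0,0,0,0.3]]'
python3 - <<'E'
from h import *
go(r2w(9,0,65),xsign=-1)
E
```

```text
time: 17.58
tool_pos: [0.4726, -0.1335, 0.0684]
tcp_rot: [-0.129, -2.16, 2.161]
wrist_force: [0.3, -0.6, -1.5]
width: 0.472
shift [ 0.0009  0.0034 -0.0009] turn [-0.0001  0.0003 -0.0006] F [ 0.3 -0.6 -1.5] t 17.57 rackTCP [ 9.9 -0.9 68.4] w 0.472
```

```bash

python3 -m handwheel '[[0,0.001,0,0,0,0,0.3],[0,0.001,0,0,0,0,0.3],[0,0.001,0,0,0,0,0.3],[0,0,0,0,0,0,0.3]]'
python3 - <<'E'
from h import *
go(r2w(9,0,65),xsign=-1)
E
```

```text
time: 18.08
tool_pos: [0.4726, -0.1335, 0.0661]
tcp_rot: [-0.129, -2.16, 2.161]
wrist_force: [-1.8, 0.8, 5.6]
width: 0.471
shift [ 0.0009  0.0011 -0.0009] turn [-0.0001  0.0004 -0.0005] F [-1.8  0.8  5.6] t 18.07 rackTCP [ 9.9 -0.9 66.1] w 0.471
```

```bash

python3 -m handwheel '[[0.001,-0.0006,0,0,0,0,0.3],[0.003,0,0,0,0,0,0.3],[0.002,0,0,0,0,0,0.3],[0.001,0,0,0,0,0,0.3],[0,0,0,0,0,0,0.3]]'
python3 - <<'E'
from h import *
go(r2w(2.5,0,65),xsign=-1)
E
```

```text
time: 18.7
tool_pos: [0.4661, -0.1328, 0.0661]
tcp_rot: [-0.13, -2.161, 2.162]
wrist_force: [2.5, 0.2, 1.4]
width: 0.475
shift [ 0.0009  0.0011 -0.001 ] turn [-0.0003  0.0002 -0.0019] F [2.5 0.2 1.4] t 18.7 rackTCP [ 3.4 -1.  66.1] w 0.475
```

```bash

python3 -m handwheel '[[0,0,0,0,0,0,1],[0,0,0,0,0,0,1],[0,0,0,0,0,0,1],[0,0,0,0,0,0,1],[0,-0.016,0,0,0,0,1],[0,0,0,0,0,0,1]]'
python3 wl.py w5; python3 fitr.py w5
python3 - <<'E'
from h import *
go(r2w(64,0,81),xsign=-1)
E
```

```text
time: 19.45
tool_pos: [0.467, -0.1331, 0.0837]
tcp_rot: [-0.132, -2.161, 2.163]
wrist_force: [-0.0, 0.2, 0.4]
width: 1.0
walls 7035 x [-81.5  71.2 115.4] y [-31.8   2.   31.6] z [22.6 24.2 25.4]
wallL 3128 x [-84.6  61.1 114.8] y [16.  27.6 31.8] z [22.7 24.2 25.4]
wallR 3019 x [-79.2  64.1 114.9] y [-31.9 -27.7 -15.8] z [22.6 24.1 25.4]
board 0
fin 2359 x [52.9 64.4 75. ] y [-5.9 -0.3  5.4] z [118.7 120.9 122.2]
plate 884 x [15.8 46.4 49.9] y [-21.5  -1.8  21.3] z [65.7 69.  71.8]
blob 64.7 1.0 r 12.3 area 255.5
blob -4.7 -0.6 r 28.4 area 1381.0
shift [-0.0603  0.0023 -0.0011] turn [-0.0006  0.0004 -0.0028] F [ 0.1  0.5 -0.4] t 19.5 rackTCP [ 3.7 -1.1 83.1] w 1.001
```

View pics/w5.png

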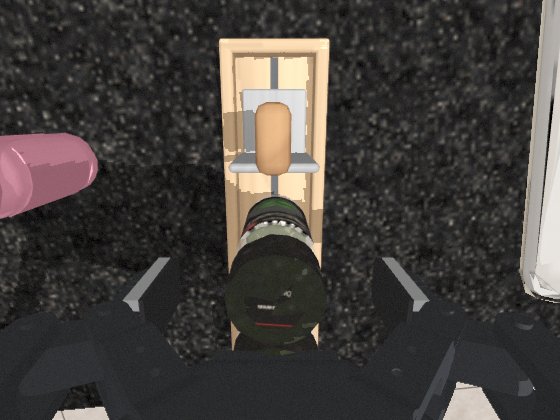

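The new jar stands in the lane, lid at (277,290), touching the row, with the fin at (273,138) behind it. I'll straddle the fin and grip it.

```bash

python3 -m handwheel '[[-0.012,0,-0.001,0,0,0,1],[-0.018,0,0,0,0,0,1],[-0.018,0.002,0,0,0,0,1],[-0.0125,0,0,0,0,0,1],[0,0,0,0,0,0,1]]'
python3 - <<'E'
from h import *
go(r2w(64,0,81),xsign=-1)
E
```

```text
time: 20.12
tool_pos: [0.5266, -0.1389, 0.0795]
tcp_rot: [-0.128, -2.16, 2.161]
wrist_force: [0.2, -0.9, -1.0]
width: 1.0
shift [ 0.0002 -0.0015  0.0001] turn [-0.      0.0006  0.0001] F [ 0.2 -0.9 -1. ] t 20.12 rackTCP [64.2  0.1 79.5] w 1.0
```

```bash

python3 -m handwheel '[[0,0,0,0,0,0,0],[0,0,0,0,0,0,0],[0,0,0,0,0,0,0],[0,0,0,0,0,0,0],[0,0,0,0,0,0,0],[0,0,0,0,0,0,0],[0,0,0,0,0,0,0],[0,0,0,0,0,0,0]]' 20
python3 - <<'E'
from h import *
go(r2w(42,0,81),xsign=-1)
E
```

```text
time: 21.12
tool_pos: [0.5255, -0.139, 0.0799]
tcp_rot: [-0.128, -2.16, 2.161]
wrist_force: [-1.5, -3.3, 1.6]
width: 0.137
shift [ 0.021  -0.0011 -0.0001] turn [-0.0005  0.0004 -0.0001] F [-1.5 -3.3  1.6] t 21.12 rackTCP [63.  -0.1 79.9] w 0.137
```

```bash

python3 -m handwheel '[[0.003,0,0,0,0,0,0],[0.005,0,0,0,0,0,0],[0.005,0,0,0,0,0,0],[0.004,0,0,0,0,0,0],[0.002,0,0,0,0,0,0],[0,0,0,0,0,0,0]]'
python3 - <<'E'
from h import *
go(r2w(42,0,81),xsign=-1)
E
```

```text
time: 21.88
tool_pos: [0.5062, -0.1367, 0.0799]
tcp_rot: [-0.128, -2.16, 2.161]
wrist_force: [-0.3, -5.8, 1.2]
width: 0.139
shift [ 0.0016 -0.0011 -0.0001] turn [-0.0005  0.0004  0.0001] F [-0.3 -5.8  1.2] t 21.88 rackTCP [43.6 -0.1 79.9] w 0.139
```

```bash

python3 -m handwheel '[[0.001,0,0.0005,0,0,0,0],[0.0005,0,0,0,0,0,0],[0.0005,0,0,0,0,0,0],[0,0,0,0,0,0,0]]'
python3 - <<'E'
from h import *
go(r2w(42,0,81),xsign=-1)
E
```

```text
time: 22.38
tool_pos: [0.5047, -0.1365, 0.0799]
tcp_rot: [-0.128, -2.161, 2.16]
wrist_force: [1.0, -2.2, 3.1]
width: 0.137
shift [ 0.0001 -0.0011 -0.0001] turn [ 0.0003  0.0003 -0.0002] F [ 1.  -2.2  3.1] t 22.38 rackTCP [42.1 -0.1 79.9] w 0.137
```

```bash

python3 -m handwheel '[[0.0005,0,0,0,0,0,0],[0.0005,0,0,0,0,0,0],[0,0,0,0,0,0,0]]'
python3 -m handwheel '[[0.0005,0,0,0,0,0,0],[0.0005,0,0,0,0,0,0],[0,0,0,0,0,0,0]]'
python3 - <<'E'
from h import *
go(r2w(42,0,81),xsign=-1)
E
```

```text
time: 22.75
tool_pos: [0.5037, -0.1365, 0.0798]
tcp_rot: [-0.128, -2.161, 2.16]
wrist_force: [0.1, -1.6, 4.1]
width: 0.135
time: 23.12
tool_pos: [0.5027, -0.1364, 0.0799]
tcp_rot: [-0.128, -2.161, 2.16]
wrist_force: [0.6, 0.1, 4.3]
width: 0.138
shift [-0.0019 -0.0011 -0.0002] turn [ 0.0002  0.0002 -0.0002] F [0.6 0.1 4.3] t 23.12 rackTCP [40.1 -0.2 79.9] w 0.138
```

```bash

python3 -m handwheel '[[0.0005,0,0,0,0,0,0],[0.0005,0,0,0,0,0,0],[0,0,0,0,0,0,0]]'
python3 sl.py b; python3 wl.py w6; python3 fitr.py w6
```

```text
time: 23.5
tool_pos: [0.5024, -0.1363, 0.0798]
tcp_rot: [-0.13, -2.161, 2.161]
wrist_force: [4.8, -0.3, 2.8]
width: 0.137
walls 5288 x [ 17.3  82.  115.2] y [-31.7   0.2  31.6] z [22.5 24.2 25.3]
wallL 2243 x [ 16.9  74.6 115.2] y [16.1 27.2 31.8] z [22.5 24.2 25.3]
wallR 2247 x [ 16.7  74.8 115.2] y [-31.9 -27.3 -15.7] z [22.5 24.2 25.3]
board 0
fin 2730 x [30.6 45.4 52.8] y [-18.6  -0.   18.2] z [118.4 121.2 126.5]
plate 123 x [49.1 52.5 53.4] y [-6.  -0.4  5.8] z [65.4 69.1 72.6]
```

View pics/bside.png

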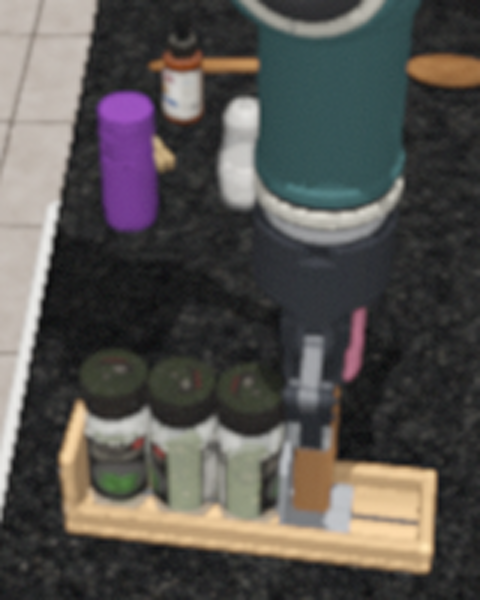

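View pics/bscene.png

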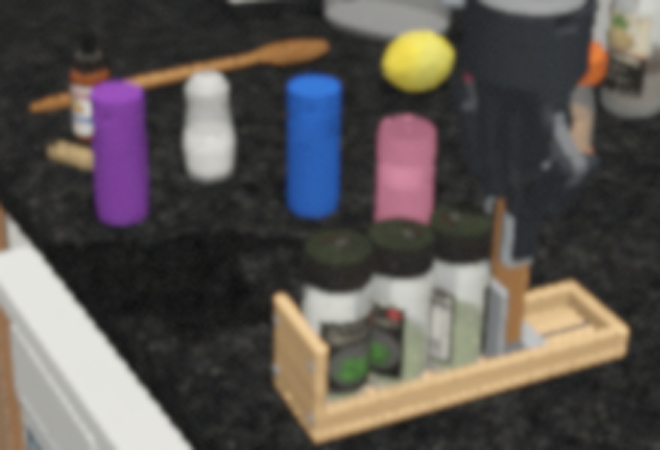

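The force has risen to 4.8 N, and both views show the plate against the third jar. I'll give it one more small nudge, then release and retreat.

```bash

python3 -m handwheel '[[0.0006,0,0,0,0,0,0],[0,0,0,0,0,0,0],[0,0,0,0,0,0,0]]'
python3 -m handwheel '[[0,0,0,0,0,0,1],[0,0,0,0,0,0,1],[0,0,0,0,0,0,1],[0,0,0,0,0,0,1],[0,0,0,0,0,0,1],[0,-0.03,0,0,0,0,1],[0,-0.05,0,0,0,0,1],[0,-0.05,0,0,0,0,1]]'
python3 -m handwheel '[[0.03,0,0,0,0,0,1],[0.03,0,0,0,0,0,1],[0,0,0,0,0,0,1],[0,0,0,0,0,0,1]]'
python3 wl.py w7; python3 fitr.py w7;python3 sl.py c
```

```text
time: 24.02
tool_pos: [0.5024, -0.1364, 0.0799]
tcp_rot: [-0.131, -2.162, 2.162]
wrist_force: [6.6, 0.3, 0.5]
width: 0.133
time: 25.02
tool_pos: [0.5005, -0.1362, 0.2107]
tcp_rot: [-0.127, -2.16, 2.16]
wrist_force: [0.6, 0.7, -0.3]
width: 0.996
time: 25.52
tool_pos: [0.4419, -0.1293, 0.2099]
tcp_rot: [-0.129, -2.161, 2.161]
wrist_force: [0.4, 0.1, -1.2]
width: 1.0
walls 3681 x [-98.9  44.3 114.9] y [-31.7   4.   31.9] z [22.5 24.2 25.5]
wallL 1720 x [-99.   32.8 114.4] y [16.1 27.9 32. ] z [22.6 24.2 25.6]
wallR 1630 x [-99.2  38.5 114.5] y [-31.8 -27.9 -16.4] z [22.5 24.1 25.5]
board 132 x [-107.2 -102.8 -100.2] y [-31.7 -23.7  31.7] z [66.5 69.6 71.4]
fin 524 x [29.4 41.1 51.8] y [-5.5  0.1  5.8] z [118.6 120.7 122.2]
plate 298 x [19.1 24.3 26.8] y [-21.4   0.3  21.9] z [67.2 69.  70.3]
blob -38.4 0.0 r 61.1 area 3769.5
```

View pics/w7.png

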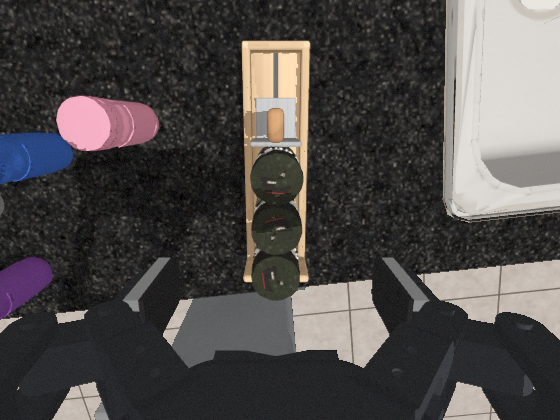

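View pics/cside.png

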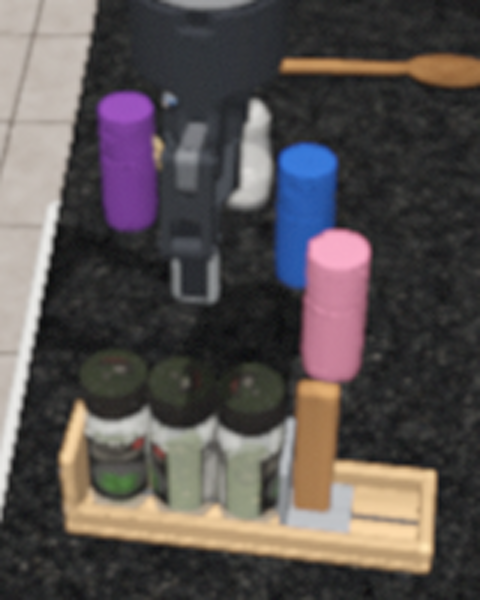

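View pics/cscene.png

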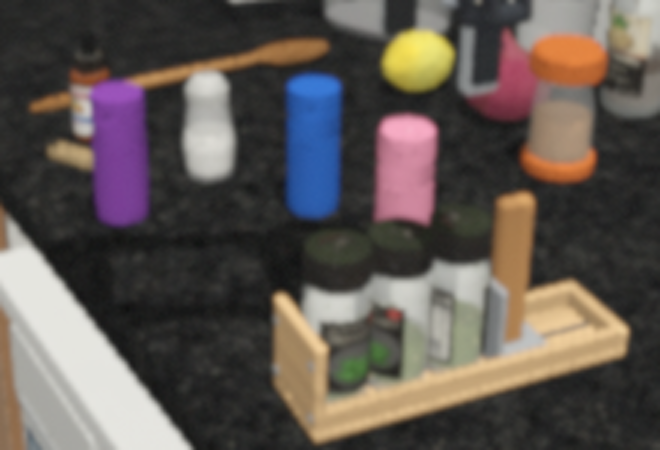

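```bash
python3 -c "
from workcell import workorder; print(workorder.finish_job())"
```

```text
the job is handed in; nothing more can be done
None
```

I restocked the lane and handed the job in at about 25.7 s. The hand-in gave no verdict.

- **Older jars:** I drew each one forward in the order they stood, the front jar to the board and the back jar up to it. Each stopped on contact at about 5–6 N.
- **New jar:** I lifted it over its neighbours, set it upright in the lane behind the other two, and slid it up to them until I felt light contact.
- **End stop:** I pushed it forward by its fin until the force rose to 6.6 N, then let go and moved clear.

**Last checks:**
- In the wrist view, the three lids form one continuous row from rack x −99.5 to 22.7 mm. All three jars look upright in both fixed cameras, and nothing touches the robot.
- By eye, the salt shaker and dropper bottle look unmoved. The gripper partly hid them in the last side view, but the scene view shows both.

**Disagreements:**
- The stop face works out at about x = 21.6 mm (travel about 0.033 m), against an expected 22.4 mm (0.0326 m). The difference is within the 2 mm camera calibration.
- The stop was not at zero travel to begin with; its face stood at about x = 44–45 mm.

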